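Offer up the socketed pipe offcut in the gap of the sink waste

ROBOT

A 6-joint arm with a two-finger parallel gripper is mounted at the origin on the work surface. World frame = base frame: x ahead of the robot, y to its left, z up, the work surface at z = 0. Lengths are in m, angles in rad, forces in N, time in s.
With the tool pointing down it reaches from about 0.275 to 0.975 m from the base axis. Payload 8.4 kg.
Tool frame: the origin (TCP) lies at the very end of the fingers, on their centre line; the grasp point (between the pads) lies 19 mm behind it; z points along the fingers, x is the direction in which the jaws open and shut, and the axes are right-handed (so a half turn about z gives the same grasp; the last joint's range is limited). The gripper opens to 92 mm and grips with 3 to 60 N. Pads are 20 mm wide; open, the fingers measure 128 mm over their backs; the gripper's body (75 mm by 189 mm) begins 69 mm behind the grasp point.
Start: joints at [-1.162, 0.353, 1.633, -0, 1.155, -0.002], TCP at [0.25, -0.573, 0.215] pointing down, gripper open.
Joint ranges: [-2.63, 2.63], [-0.92, 2.1], [0.06, 2.66], [-1.3, 4.44], [0, 2.69], [-3.02, 3.02]. Speed limits (rad/s): [2.22, 2.22, 2.79, 3.14, 3.14, 3.14].

INTERFACE

Orientations are given as a unit quaternion [w, x, y, z].
In Python, from bench import status, imaging, workorder, trace gives the robot as it stands.
- The arm moves only by the tool drive_tool, never from a script. Its argument "steps" is one flat list of numbers, 7 for each row, row after row: the shift along the tool's x, y, z in units of 50 mm (1.0 is 50 mm), then the turn, a rotation vector about the tool's x, y, z in units of 6 degrees (1.0 is 6 degrees), then the opening in per cent of the stroke, from 0 (shut) to 100 (fully open). In form: [tx, ty, tz, wx, wy, wz, jaw, tx, ty, tz, wx, wy, wz, jaw, ...]. A call has 1 to 5 rows; each row shifts and turns the pose as measured when the row begins, along the tool's axes as they then stand; what a row does not reach is not made up. A row lasts 1/8 s, in which the tool goes at most 62.5 mm and 10.7 degrees, less where a joint would pass 70% of its speed; a pose out of reach is approached as far as the arm can. A call is refused whole if a number of a shift passes 1 or a number of a turn 1, either way. A call with a gripper value outside its range is refused whole. The fingers move at their own pace and stop on an object; "grip_force" is the grip in N (left out, the last holds). Time passes only in rows, so rows that do not move let the fingers close. It gives the time, the measured TCP pose, the force and the opening at its end, in the units of the state.
- status.state(): the state, without advancing time (a new reading comes with each control period).
- imaging.get_image(name): name is "scene" or "top" or "wrist"; returns a dict with "image" (480x640x3 uint8, red, green, blue), "K" (3x3 intrinsics, pixels), "rvec" (rotation vector, rad) and "tvec" (3), from world to camera coordinates, as OpenCV has them. Camera axes: x right, y down, z forward; pixel columns grow to the right and rows downward; lengths in m; the calibration is good to about 2 mm. A picture is of the moment at which its call begins. There is no depth.
- workorder.sign_off(): hands the job in, once; it reports no verdict.
Trained networks look in the newest picture that a camera, given by its name, has taken for a name from the list of things; names that differ only in an ending like _2 or _b are one class to them, and where a whole thing is asked for, a point or a joint stands for the part that bears it (a point fixed in the world has none). Each returns a list of dicts, best first, with "confidence" (0 to 1); they miss things now and then, are a little off and sometimes report something else, mostly with a low value. They report only what shows in the picture. A call takes as long as a camera call. They do not tell look-alikes from the thing itself.
- trace(query, camera): "pixels" (480x640 bool, what is visible of it) and "uv" ([column, row] in pixels, amid what is visible of it).
The state is a dict: "time_s": time; "q": joint angles; "joint_velocities": joint speeds; "joint_torque": joint torques, N m; "eef_pos": TCP position; "tcp_rot": TCP orientation; "contact_force": force on the tool from outside, world axes, zero at the start; "torque": the same for the moment, N m; "width": finger opening in m.
Only numpy, scipy, OpenCV 4.12 (cv2) and the standard library are available. Lean on these libraries where they do the work, as an engineer would, in place of code of your own. Each camera call takes 0.05 s, during which the arm holds its last target.

TASK

Take the white pipe offcut that has a widened socket at one end out of the drawer and hold it up in the gap of the sink waste, midway between the trap outlet and the riser's pipe end and level and in line with both, its socket end towards the trap and touching neither, so that the plumber can draw the connections onto it. Finish while still holding it there, steady in the gripper. Leave the drawer and everything else as they are.

Things in the scene. Friction and masses are not known exactly. Their poses are not given: they have to be found in the camera images.
- offcut: white PVC pipe offcut to present: 140 long, 40 outer diameter, widened from 26 mm past its middle into a socket at one end (47, bulge 50). About 75 g. Origin on the axis at mid-length, +x along the axis to the socket; which of y, z is up is arbitrary. Lies loose in the drawer, x within 25 degrees of the world's +x and 3 degrees of level, origin about 39 above the surface.
- offcut_socket (a point): centre of the offcut's socket mouth, 70 along +x from its origin
- offcut_plain (a point): centre of the offcut's plain end, 70 along -x from its origin
- gap (a point): middle of the gap in the sink waste, on the common axis of both pipe ends, 130 above the surface. z up, +y along the pipe axis towards the trap. The gap is 184 long and free on all sides above the surface; the offcut centred in it leaves 22 at each end.
- trap_end (a point): centre of the end of the trap's outlet tube (40 diameter), 92 along +y from the gap.
- riser_end (a point): centre of the riser's pipe end (40 diameter), 92 along -y from the gap
- waste: the fixed white sink waste, in two parts either side of the gap; origin on the surface below the gap. At +y an upright bottle trap, 80 diameter, its axis 183 from the gap, whose tail and steel strainer flange (72 diameter) rise to 245 above the surface. At -y a riser through the floor, 204 from the gap, with an elbow and a 51 diameter slip coupling, none higher than 160 above the surface.
- drawer (a joint): how far the grey plastic drawer is slid on its runners, in m: 0 half open as found, growing as it is pulled out towards the robot; slides at about 6 N
- runners: fixed runners of the drawer; origin on the surface under the middle of the half-open drawer, x along the slide (the drawer opens to -x). The drawer is 400 (x) by 380 (y), walls 4 thick, its inner floor 16 above the surface, its rims 77 above the surface.
- plain_offcut: leave alone: plain white pipe offcut without a socket, 120 long, 40 diameter, lying in the drawer along its own x; origin at its middle on the axis
- elbow: leave alone: white 90 degree pipe elbow, 78 by 78, 48 high, in the drawer; origin at its middle at half height
- spray_bottle: leave alone: green spray bottle with white trigger head, 220 long, 80 wide (103 over the nozzle), 52 high, lying across the back of the drawer; origin near its middle, on its underside; x towards the head
- brush: leave alone: yellow scrubbing brush, 205 long, 48 wide, 38 high, lying bristles up across the drawer between the pipes and the bottle; origin about its middle, on its underside; x towards the bristles
- sink_plug: leave alone: stainless steel sink plug, 54 diameter, 35 high, near the front of the drawer; origin at its underside
- spanner: leave alone: steel spanner, 200 long, lying flat on the surface behind the waste; origin about its middle
- paste_tin: leave alone: tin, 72 diameter, 75 high, standing on the surface behind; origin at its underside
There are look-alikes about, which are no part of the job. Leave any blue or turquoise look-alike of the offcut alone.

How it is judged:
On the way:
1. the socketed offcut is lifted clear of the drawer between the fingers (height (world z) of offcut above 0.11 m and contact force between the fingers and offcut above 1 N), for 0.2 s.
At the end, for the whole second after the job is handed in: Held by the fingers alone and steady, the offcut's middle is within 10 mm sideways and 10 mm in height of the gap's axis and within 14 mm of midway along it, its axis within 8 degrees of the pipe line, the socket end on the trap's side; it touches neither pipe end (x of offcut in the frame of gap between -0.01 and 0.01 m and y of offcut in the frame of gap between -0.014 and 0.014 m and z of offcut in the frame of gap between -0.01 and 0.01 m and angle between the x axis of offcut and the y axis of gap, either way round below 0.14 rad and y of offcut_socket in the frame of gap above 0.04 m and contact force between the fingers and offcut above 1 N and contact force between offcut and waste below 0.2 N and linear speed of offcut below 0.02 m/s and angular speed of offcut below 0.15 rad/s); the arm keeps its last pose, push and grip.
It fails at once if the drawer is slid by more than 25 mm (value of joint drawer above 0.025 m or value of joint drawer below -0.025 m).
It fails at once if another thing in the drawer or on the floor is shoved by more than 40 mm (distance of any of plain_offcut, elbow, spray_bottle, brush, sink_plug, spanner, paste_tin from where it was at the start of the episode above 0.04 m).
It also fails if it takes over 32 s, if anything falls off the work surface, if the arm or the gripper's body presses on something with over 40 N, if the wrist force passes 120 N, or if a joint passes its speed limit or range.

## Working session

There is one attempt and no reset: what is moved stays moved. The work goes in short steps, Python scripts to look and compute and a tool call to move; the robot and the scene stay as the last step left them, time stands still between calls to the robot, and variables do not carry over. Pictures are saved under pics/ and viewed, and the job is handed in when it is done.

Besides the shell and the picture viewer there is one more tool, called after ">>>" by a JSON object that holds its "fn" and its "kwargs", one argument or row to a line. drive_tool: Moves the arm, as the interface text tells. Its arguments: {"type":"object","properties":{"steps":{"type":"array"},"grip_force":{"type":"number"}},"required":["steps"]}

```bash
mkdir -p pics; ls; python3 - <<'E'
from bench import status, imaging, workorder, trace
import cv2
print(status.state())
for n in ["scene","top","wrist"]:
    d=imaging.get_image(n); cv2.imwrite(f"pics/{n}0.png",d["image"][:,:,::-1]); print(n,d["K"],d["rvec"],d["tvec"])
E
```

```text
pics
{'time_s': 0.0, 'q': array([-1.16239953e+00,  3.53665214e-01,  1.63412607e+00, -7.41910098e-06,
        1.15519080e+00, -2.35360148e-03]), 'joint_velocities': array([ 0.00138963,  0.00047907,  0.00055563, -0.00096321,  0.0019948 ,
       -0.00060771]), 'joint_torque': array([-2.36939901e-03, -5.93849516e+01, -3.34225023e+01,  6.95431419e-02,
        2.35679263e-02, -1.71256511e-04]), 'eef_pos': array([ 0.24938965, -0.57255079,  0.21385649]), 'tcp_rot': array([-3.79265872e-04,  8.36450686e-01, -5.48041757e-01, -5.82061110e-04]), 'contact_force': array([-0.21388175, -0.0136528 , -0.67233624]), 'torque': array([ 0.00755223, -0.04204218, -0.0165982 ]), 'width': 0.09172551385661241}
scene [[511.99990332   0.         333.53817881]
 [  0.         511.99990332 236.89999879]
 [  0.           0.           1.        ]] [ 1.05333981  2.48756129 -0.98326972] [ 0.38265864 -0.16493224  1.49033321]
top [[541.03995723   0.         311.51438689]
 [  0.         541.03995723 235.32495546]
 [  0.           0.           1.        ]] [ 2.20807124 -2.17264615  0.1139651 ] [-0.04213306  0.54939573  1.19920254]
wrist [[359.67032534   0.         321.28502135]
 [  0.         359.67032534 242.18755363]
 [  0.           0.           1.        ]] [-2.42754701  1.59044543  0.22330991] [-0.62394377 -0.03085838  0.39117149]
```

View pics/scene0.png

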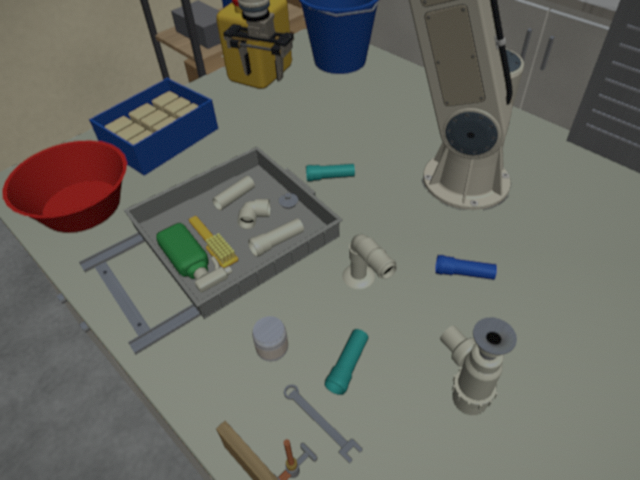

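View pics/top0.png

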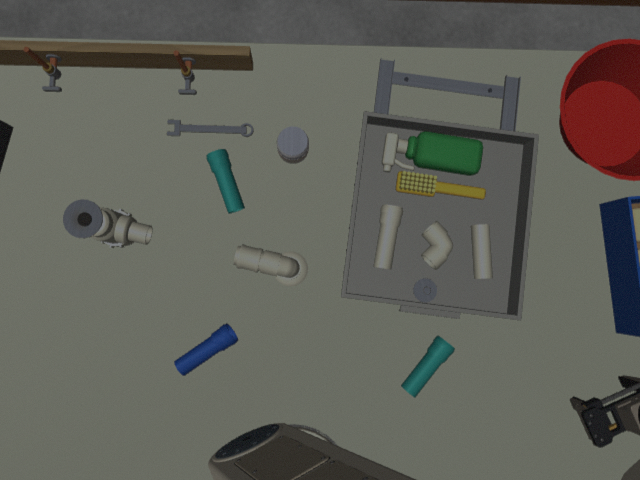

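View pics/wrist0.png

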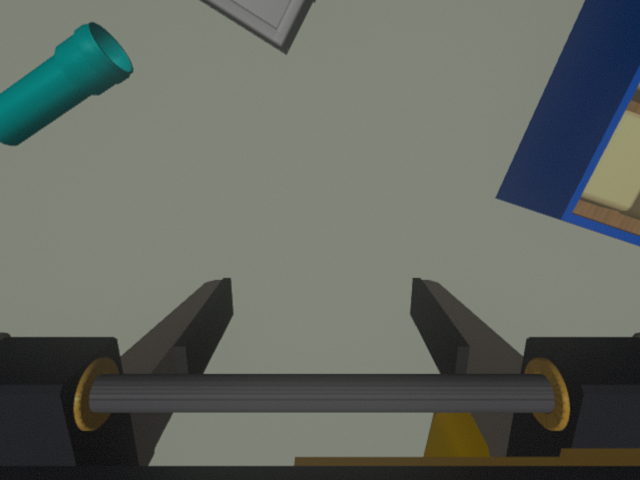

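Scene picture: the drawer is at about (235,230). The top view has four candidates:
- white piece with a widened end at top (388,236)
- plain white piece at (481,250), no socket
- turquoise pieces at (226,181) and (428,366)
- blue piece at (206,350)

The one at (388,236) fits, being white, in the drawer and socketed at its upper (+x) end. I'll confirm it in a crop and measure.

```bash
cat > h.py <<'E'
import numpy as np, cv2
from scipy.spatial.transform import Rotation as R
def cam(d):
    Rm=cv2.Rodrigues(np.array(d["rvec"],float))[0]; return d["K"],Rm,np.array(d["tvec"],float).ravel()
def back(d,uv,z):
    K,Rm,t=cam(d); r=Rm.T@np.linalg.inv(K)@np.array([uv[0],uv[1],1.]); c=-Rm.T@t
    return c+r*(z-c[2])/r[2]
def proj(d,P):
    return cv2.projectPoints(np.atleast_2d(np.array(P,float)),np.array(d["rvec"],float),np.array(d["tvec"],float),d["K"],None)[0].reshape(-1,2)
def tri(ds,uvs):
    A=[]
    for d,uv in zip(ds,uvs):
        K,Rm,t=cam(d);P=K@np.c_[Rm,t]
        A+= [uv[0]*P[2]-P[0],uv[1]*P[2]-P[1]]
    X=np.linalg.svd(np.array(A))[2][-1]; return X[:3]/X[3]
E
python3 - <<'E'
from bench import status, imaging, workorder, trace
from h import *
D={n:imaging.get_image(n) for n in ["top","scene"]}
import pickle; 
M={}
for n in D:
    for q in ["offcut","waste","plain_offcut","elbow","sink_plug","brush"]:
        for r in trace(q,n)[:4]:
            p=r["pixels"]; ys,xs=np.nonzero(p)
            M.setdefault((n,q),[]).append(r)
            print(n,q,round(r["confidence"],2),r["uv"],p.sum(),xs.min(),xs.max(),ys.min(),ys.max())
pickle.dump((D,M),open("m.pkl","wb"))
t=D["top"]["image"][:,:,::-1]
c=cv2.resize(t[190:310,350:510],None,fx=5,fy=5,interpolation=cv2.INTER_CUBIC); cv2.imwrite("pics/c1.png",c)
c=cv2.resize(t[180:300,50:310],None,fx=3,fy=3,interpolation=cv2.INTER_CUBIC); cv2.imwrite("pics/c2.png",c)
c=cv2.resize(D["scene"]["image"][:,:,::-1][220:420,330:530],None,fx=3,fy=3,interpolation=cv2.INTER_CUBIC); cv2.imwrite("pics/c3.png",c)
E
```

```text
top offcut 0.92 [224.7, 179.8] 1242 206 243 149 213
top offcut 0.84 [387.6, 237.2] 1154 374 402 205 269
top offcut 0.63 [429.3, 363.2] 1189 402 453 338 396
top offcut 0.56 [206.1, 348.4] 1241 175 237 325 374
top waste 0.88 [131.6, 235.5] 4649 63 307 200 285
top plain_offcut 0.76 [480.8, 251.0] 1042 471 492 222 278
top elbow 0.76 [434.2, 242.4] 978 422 452 222 269
top sink_plug 0.92 [429.2, 289.2] 444 413 436 279 302
top brush 0.82 [434.0, 185.0] 1454 396 485 171 198
scene offcut 0.81 [273.3, 237.5] 928 249 303 218 255
scene offcut 0.75 [464.3, 268.4] 1076 435 497 254 279
scene offcut 0.71 [328.0, 171.0] 762 306 354 162 181
scene offcut 0.61 [343.4, 361.7] 1383 324 368 328 394
scene waste 0.85 [469.3, 345.3] 6671 342 517 234 414
scene waste 0.54 [191.9, 258.6] 2399 156 232 222 291
scene plain_offcut 0.7 [233.9, 194.6] 630 212 254 177 208
scene elbow 0.68 [251.8, 210.5] 661 237 270 199 227
scene elbow 0.35 [224.5, 226.9] 17885 80 341 146 353
scene sink_plug 0.47 [293.7, 202.6] 194 280 296 193 207
scene brush 0.47 [188.3, 257.5] 2436 156 230 222 291
```

View pics/c1.png

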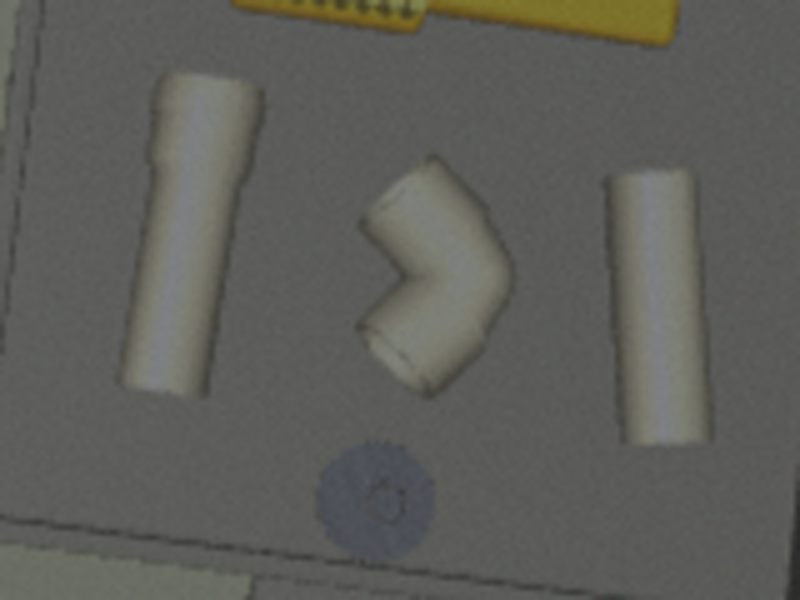

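View pics/c2.png

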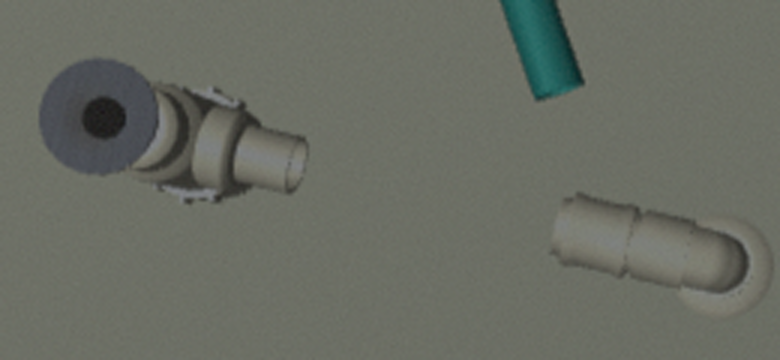

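View pics/c3.png

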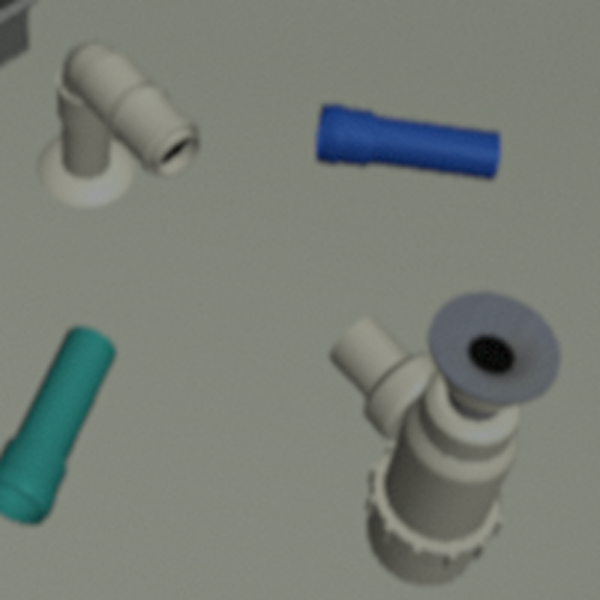

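The enlarged crop confirms it: the piece at crop (190,235), which is top (388,237), has the socket at its upper end (392,205) and its plain end at (383,268). The other straight white piece has no socket. Next I'll get the gap from several features.

```bash
python3 - <<'E'
from h import *
import pickle
D,M=pickle.load(open("m.pkl","rb"))
T=D["top"];S=D["scene"]
c2=lambda x,y:(50+x/3,180+y/3)
c3=lambda x,y:(330+x/3,220+y/3)
fl=back(T,c2(99,116),.245); rb=back(T,c2(728,268),0.005)
print("flange",fl,"riserbase",rb, np.linalg.norm((fl-rb)[:2]))
fl2=tri([T,S],[c2(99,116),c3(494,348)]);print("flange tri",fl2)
te=back(T,c2(299,166),.13); re=back(T,c2(556,229),.13); print("ends",te,re,np.linalg.norm(te-re))
print("riser tri",tri([T,S],[c2(558,229),c3(178,150)]))
# estimates
u=(fl-rb)[:2];u/=np.linalg.norm(u)
print("yaw axis",np.degrees(np.arctan2(u[1],u[0])), "gap from flange",fl[:2]-u*.183,"from riser",rb[:2]+u*.204)
v=(te-re)[:2];print(np.degrees(np.arctan2(v[1],v[0])),(te+re)/2)
c1=lambda x,y:(350+x/5,190+y/5)
p=back(T,c1(166,391),.036);s=back(T,c1(212,74),.041);w=s-p
print("plain",p,"sock",s,np.linalg.norm(w),np.degrees(np.arctan2(w[1],w[0])),(p+s)/2)
r=[r for r in M[("top","offcut")] if abs(r["uv"][0]-388)<5][0]
ys,xs=np.nonzero(r["pixels"]); print("mask mean",xs.mean(),ys.mean())
for q in ["plain_offcut","elbow","sink_plug"]: print(q,back(T,M[("top",q)][0]["uv"],.036))
E
```

```text
flange [0.55527448 0.39106245 0.245     ] riserbase [0.47300275 0.00812907 0.005     ] 0.39167155044908475
flange tri [0.55522828 0.39314766 0.24125057]
ends [0.53554309 0.3002407  0.13      ] [0.49542185 0.12438716 0.13      ] 0.18037234130495924
riser tri [0.4956079  0.12237323 0.13280289]
yaw axis 77.8745509354088 gap from flange [0.51683481 0.21214517] from riser [0.51585353 0.20757784]
77.14787095048734 [0.51548247 0.21231393 0.13      ]
plain [ 0.47811515 -0.19396166  0.036     ] sock [ 0.62031509 -0.21325816  0.041     ] 0.14359031462676902 -7.7278205189426705 [ 0.54921512 -0.20360991  0.0385    ]
mask mean 387.2322357019064 235.44974003466206
plain_offcut [ 0.52012733 -0.41363382  0.036     ]
elbow [ 0.53771529 -0.30850188  0.036     ]
sink_plug [ 0.43302734 -0.29695996  0.036     ]
```

```bash
cat > plan.py <<'E'
import sys
from h import *
from bench import status
# plan.py x y z jawyaw_deg nrows
def plan(pos,yaw,n):
    s=status.state(); q=s["tcp_rot"]; Rm=R.from_quat([q[1],q[2],q[3],q[0]]); p=np.array(s["eef_pos"])
    a=np.radians(yaw); x=np.array([np.cos(a),np.sin(a),0]); z=np.array([0,0,-1.]); 
    G=R.from_matrix(np.c_[x,np.cross(z,x),z])
    rv=(Rm.inv()*G).as_rotvec()
    print("t",round(s["time_s"],3),"pos",p.round(4),"jawyaw",round(np.degrees(np.arctan2(*Rm.as_matrix()[[1,0],0])),2),"w",round(s["width"],4),"F",np.round(s["contact_force"],1))
    print("err world mm",((np.array(pos)-p)*1000).round(1),"rot deg",np.degrees(rv).round(2))
    d=(np.array(pos)-p)/n; step=R.from_rotvec(rv/n); C=Rm
    for i in range(n):
        print(np.r_[C.inv().apply(d)/.05,np.degrees(rv/n)/6].round(2).tolist()); C=C*step
if __name__=="__main__":
    a=[float(v) for v in sys.argv[1:]]; plan(a[:3],a[3],int(a[4]))
E
python3 plan.py .549 -.204 .2 -97.7 10
```

```text
t 0.85 pos [ 0.2496 -0.573   0.2146] jawyaw -66.46 w 0.0922 F [ 0.6  0.3 -0.8]
err world mm [299.4 369.  -14.6] rot deg [ 0.    0.   31.24]
[-0.44, -0.84, 0.03, 0.0, 0.0, 0.52]
[-0.48, -0.82, 0.03, 0.0, 0.0, 0.52]
[-0.53, -0.79, 0.03, 0.0, 0.0, 0.52]
[-0.57, -0.76, 0.03, 0.0, 0.0, 0.52]
[-0.61, -0.73, 0.03, 0.0, 0.0, 0.52]
[-0.65, -0.69, 0.03, 0.0, 0.0, 0.52]
[-0.69, -0.66, 0.03, 0.0, 0.0, 0.52]
[-0.72, -0.62, 0.03, 0.0, 0.0, 0.52]
[-0.75, -0.58, 0.03, 0.0, 0.0, 0.52]
[-0.78, -0.54, 0.03, 0.0, 0.0, 0.52]
```

>>> {"fn": "drive_tool", "kwargs": {
  "steps": [-0.44,-0.84,0.03,0,0,0.52,70,-0.48,-0.82,0.03,0,0,0.52,70,-0.53,-0.79,0.03,0,0,0.52,70,-0.57,-0.76,0.03,0,0,0.52,70,-0.61,-0.73,0.03,0,0,0.52,70]
}}

```text
time_s: 1.48
eef_pos: [0.4022, -0.3869, 0.2071]
tcp_rot: [0.0, 0.75, -0.662, 0.001]
contact_force: [0.5, -0.4, 0.1]
width: 0.0644
```

```bash
python3 plan.py .549 -.204 .2 -97.7 6
```

```text
t 1.475 pos [ 0.4022 -0.3869  0.2071] jawyaw -82.87 w 0.0644 F [ 0.5 -0.4  0.1]
err world mm [146.8 182.9  -7.1] rot deg [-0.07 -0.13 14.83]
[-0.54, -0.56, 0.02, -0.0, -0.0, 0.41]
[-0.57, -0.54, 0.02, -0.0, -0.0, 0.41]
[-0.59, -0.51, 0.02, -0.0, -0.0, 0.41]
[-0.61, -0.49, 0.02, -0.0, -0.0, 0.41]
[-0.63, -0.46, 0.02, -0.0, -0.0, 0.41]
[-0.65, -0.43, 0.02, -0.0, -0.0, 0.41]
```

>>> {"fn": "drive_tool", "kwargs": {
  "steps": [-0.65,-0.67,0.03,0,0,0.5,70,-0.69,-0.63,0.03,0,0,0.5,70,-0.72,-0.6,0.03,0,0,0.5,70,-0.75,-0.55,0.02,0,0,0.5,70,-0.75,-0.52,0.02,0,0,0.5,70]
}}

```text
time_s: 2.1
eef_pos: [0.5528, -0.1996, 0.2011]
tcp_rot: [0.0, -0.654, 0.757, -0.002]
contact_force: [1.2, -1.1, -0.1]
width: 0.0641
```

```bash
python3 plan.py .549 -.204 .2 -97.7 1; python3 - <<'E'
from bench import *
from bench import imaging,trace
from h import *
d=imaging.get_image("wrist"); im=d["image"][:,:,::-1].copy()
p=np.array([.549,-.2036,.0385]);a=np.radians(-7.7);u=np.array([np.cos(a),np.sin(a),.035])
for k,s in enumerate([-.07,0,.07]):
    q=proj(d,p+s*u)[0]; print(q); cv2.circle(im,tuple(int(v) for v in q),4,(0,0,255),-1)
cv2.imwrite("pics/w1.png",im)
for r in trace("offcut","wrist"):
    ys,xs=np.nonzero(r["pixels"]);print(r["confidence"],r["uv"],xs.min(),xs.max(),ys.min(),ys.max())
import pickle;pickle.dump(d,open("w.pkl","wb"))
E
```

```text
t 2.1 pos [ 0.5528 -0.1996  0.2011] jawyaw -98.38 w 0.0641 F [ 1.2 -1.1 -0.1]
err world mm [-3.8 -4.4 -1.1] rot deg [-0.2  -0.17 -0.68]
[0.1, 0.06, 0.02, -0.03, -0.03, -0.11]
[326.43072843 295.17112119]
[325.87476212 228.28004596]
[325.24512548 152.52532794]
0.81 [427.6, 445.0] 406 441 424 455
0.8 [322.7, 220.0] 298 352 152 305
```

View pics/w1.png

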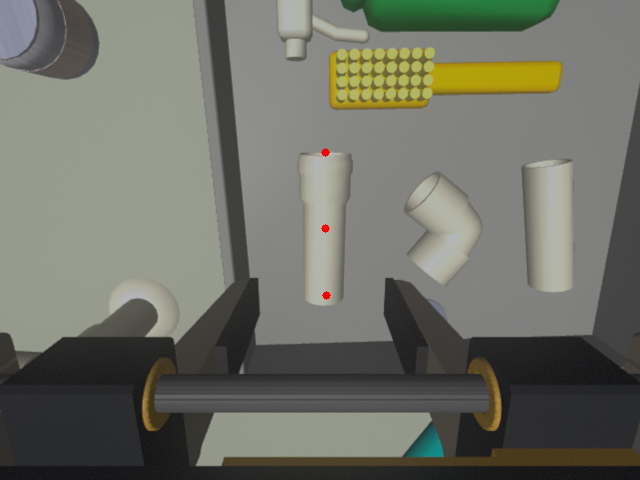

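Wrist view: the socketed offcut is centred at (325,228), and my projected points lie on its axis, with the socket at (325,152). I'll go down now.

>>> {"fn": "drive_tool", "kwargs": {
  "steps": [0.07,0,0.9,0,0,-0.08,70,0,0,0.9,0,0,0,70,0,0,0.9,0,0,0,70]
}}

```text
time_s: 2.58
eef_pos: [0.5579, -0.2036, 0.0671]
tcp_rot: [0.003, -0.66, 0.752, -0.007]
contact_force: [0.8, 0.1, -1.1]
width: 0.0645
```

```bash
python3 plan.py .552 -.204 .023 -97.7 2
```

```text
t 2.575 pos [ 0.5579 -0.2036  0.0671] jawyaw -97.45 w 0.0645 F [ 0.8  0.1 -1.1]
err world mm [ -5.9  -0.4 -44.1] rot deg [-0.77 -0.27  0.25]
[0.01, 0.06, 0.44, -0.06, -0.02, 0.02]
[0.01, 0.06, 0.44, -0.06, -0.02, 0.02]
```

>>> {"fn": "drive_tool", "kwargs": {
  "steps": [0,0.08,0.4,-0.08,0,0,70,0,0.06,0.4,-0.06,0,0,70]
}}

```text
time_s: 2.82
eef_pos: [0.5495, -0.2035, 0.0246]
tcp_rot: [-0.003, -0.66, 0.752, 0.0]
contact_force: [0.4, 0.6, 0.2]
width: 0.0646
```

```bash
python3 plan.py .552 -.204 .023 -97.7 1
```

```text
t 2.825 pos [ 0.5495 -0.2035  0.0246] jawyaw -97.45 w 0.0646 F [0.4 0.6 0.2]
err world mm [ 2.5 -0.5 -1.6] rot deg [ 0.25 -0.26  0.25]
[0.0, -0.05, 0.03, 0.04, -0.04, 0.04]
```

Good position. I'll close on it.

>>> {"fn": "drive_tool", "kwargs": {
  "steps": [0,-0.03,0.02,0.02,0,0,0,0,0,0,0,0,0,0,0,0,0,0,0,0,0,0,0,0,0,0,0,0],
  "grip_force": 20
}}

```text
time_s: 3.32
eef_pos: [0.5524, -0.2047, 0.0256]
tcp_rot: [-0.002, -0.66, 0.752, -0.002]
contact_force: [-0.2, 0.8, -0.3]
width: 0.0396
```

```bash
python3 plan.py .552 -.204 .25 -97.7 5; python3 - <<'E'
from bench import imaging
import cv2
d=imaging.get_image("wrist"); cv2.imwrite("pics/w2.png",d["image"][:,:,::-1])
E
```

```text
t 3.325 pos [ 0.5524 -0.2047  0.0256] jawyaw -97.46 w 0.0396 F [-0.2  0.8 -0.3]
err world mm [ -0.4   0.7 224.4] rot deg [-0.03 -0.3   0.24]
[0.0, 0.0, -0.9, -0.0, -0.01, 0.01]
[0.0, 0.0, -0.9, -0.0, -0.01, 0.01]
[0.0, 0.0, -0.9, -0.0, -0.01, 0.01]
[-0.0, 0.0, -0.9, -0.0, -0.01, 0.01]
[-0.0, 0.0, -0.9, -0.0, -0.01, 0.01]
```

View pics/w2.png

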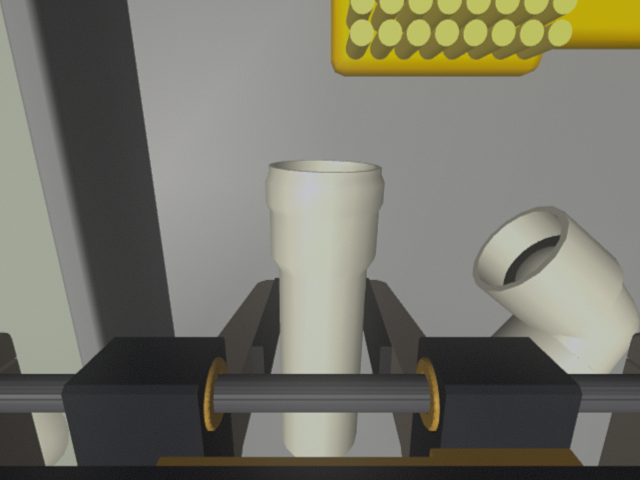

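The offcut is between the pads (width 39.6 mm) with its socket mouth at (325,165). Lifting.

>>> {"fn": "drive_tool", "kwargs": {
  "steps": [0,0,-0.5,0,0,0,0,0,0,-0.9,0,0,0,0,0,0,-0.9,0,0,0,0,0,0,-0.9,0,0,0,0,0,0,-0.9,0,0,0,0],
  "grip_force": 25
}}

```text
time_s: 4.0
eef_pos: [0.5503, -0.2025, 0.2343]
tcp_rot: [-0.003, -0.66, 0.751, 0.001]
contact_force: [0.7, 0.4, -0.3]
width: 0.0395
```

```bash
python3 plan.py .516 .211 .25 -12.4 16; python3 - <<'E'
from bench import imaging
import cv2
for n in ["wrist","top"]:
    d=imaging.get_image(n); cv2.imwrite(f"pics/{n}3.png",d["image"][:,:,::-1])
E
```

```text
t 4.0 pos [ 0.5503 -0.2025  0.2343] jawyaw -97.43 w 0.0395 F [ 0.7  0.4 -0.3]
err world mm [-34.3 413.5  15.7] rot deg [ 4.100e-01  4.000e-02 -8.503e+01]
[-0.51, 0.11, -0.02, 0.0, 0.0, -0.89]
[-0.51, 0.06, -0.02, 0.0, 0.0, -0.89]
[-0.52, 0.01, -0.02, 0.0, 0.0, -0.89]
[-0.52, -0.03, -0.02, 0.0, 0.0, -0.89]
[-0.51, -0.08, -0.02, 0.0, 0.0, -0.89]
[-0.5, -0.13, -0.02, 0.0, 0.0, -0.89]
[-0.49, -0.17, -0.02, 0.0, 0.0, -0.89]
[-0.47, -0.22, -0.02, 0.0, 0.0, -0.89]
[-0.45, -0.26, -0.02, 0.0, 0.0, -0.89]
[-0.42, -0.3, -0.02, 0.0, 0.0, -0.89]
[-0.39, -0.34, -0.02, 0.0, 0.0, -0.89]
[-0.36, -0.37, -0.02, 0.0, 0.0, -0.89]
[-0.32, -0.41, -0.02, 0.0, 0.0, -0.89]
[-0.28, -0.43, -0.02, 0.0, 0.0, -0.89]
[-0.24, -0.46, -0.02, 0.0, 0.0, -0.89]
[-0.2, -0.48, -0.02, 0.0, 0.0, -0.89]
```

View pics/wrist3.png

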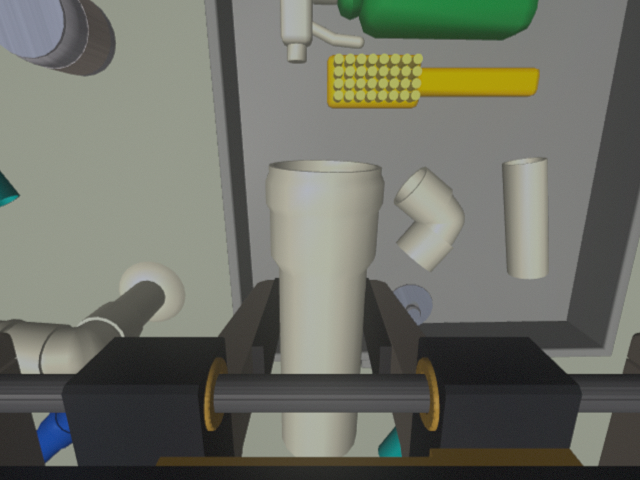

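View pics/top3.png

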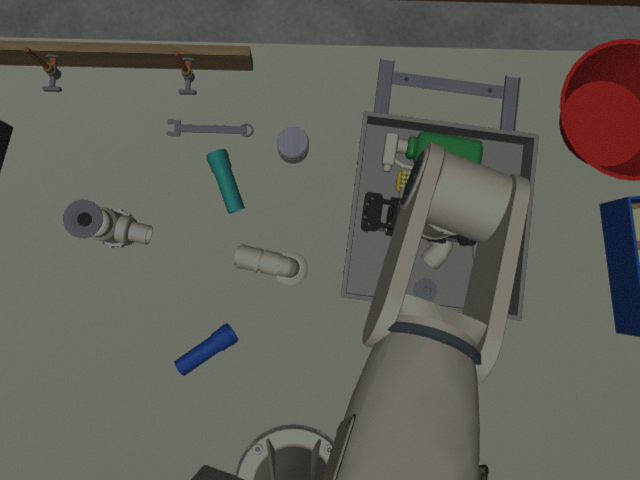

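Held firmly: the wrist view shows the offcut unchanged in the pads and the drawer contents undisturbed. Now carrying it high over the riser.

>>> {"fn": "drive_tool", "kwargs": {
  "steps": [-0.51,0.11,-0.05,0,0,-0.89,0,-0.51,0.06,-0.05,0,0,-0.89,0,-0.52,0.01,-0.02,0,0,-0.89,0,-0.52,-0.03,-0.02,0,0,-0.89,0,-0.51,-0.08,-0.02,0,0,-0.89,0]
}}

```text
time_s: 4.72
eef_pos: [0.5399, -0.072, 0.2433]
tcp_rot: [0.002, 0.819, -0.574, 0.002]
contact_force: [0.6, 0.1, -1.9]
width: 0.0394
```

>>> {"fn": "drive_tool", "kwargs": {
  "steps": [-0.5,-0.13,-0.02,0,0,-0.89,0,-0.49,-0.17,-0.02,0,0,-0.89,0,-0.47,-0.22,-0.02,0,0,-0.89,0,-0.45,-0.26,-0.02,0,0,-0.89,0,-0.42,-0.3,-0.02,0,0,-0.89,0]
}}

```text
time_s: 5.35
eef_pos: [0.5228, 0.0611, 0.2437]
tcp_rot: [0.004, 0.932, -0.362, -0.0]
contact_force: [-0.1, -0.2, -1.1]
width: 0.0394
```

```bash
python3 plan.py .5167 .2142 .25 -12.4 6
```

```text
t 5.35 pos [0.5228 0.0611 0.2437] jawyaw -42.44 w 0.0394 F [-0.1 -0.2 -1.1]
err world mm [ -6.1 153.1   6.3] rot deg [ 4.100e-01 -2.000e-02 -3.004e+01]
[-0.36, -0.36, -0.02, 0.01, -0.0, -0.83]
[-0.33, -0.39, -0.02, 0.01, -0.0, -0.83]
[-0.29, -0.42, -0.02, 0.01, -0.0, -0.83]
[-0.25, -0.44, -0.02, 0.01, -0.0, -0.83]
[-0.21, -0.46, -0.02, 0.01, -0.0, -0.83]
[-0.17, -0.48, -0.02, 0.01, -0.0, -0.83]
```

>>> {"fn": "drive_tool", "kwargs": {
  "steps": [-0.36,-0.36,-0.02,0,0,-0.83,0,-0.33,-0.39,-0.02,0,0,-0.83,0,-0.29,-0.42,-0.02,0,0,-0.83,0,-0.25,-0.44,-0.02,0,0,-0.83,0,-0.21,-0.46,-0.02,0,0,-0.83,0]
}}

```text
time_s: 5.98
eef_pos: [0.5137, 0.192, 0.244]
tcp_rot: [0.004, 0.989, -0.145, -0.003]
contact_force: [-0.2, -0.5, -1.6]
width: 0.0396
```

```bash
python3 plan.py .5167 .2142 .25 -12.4 2
```

```text
t 5.975 pos [0.5137 0.192  0.244 ] jawyaw -16.66 w 0.0396 F [-0.2 -0.5 -1.6]
err world mm [ 3.  22.2  6. ] rot deg [ 0.53  0.3  -4.25]
[-0.04, -0.22, -0.06, 0.04, 0.02, -0.35]
[-0.03, -0.22, -0.06, 0.04, 0.02, -0.35]
```

>>> {"fn": "drive_tool", "kwargs": {
  "steps": [-0.04,-0.22,0,0.04,0.02,-0.35,0,-0.03,-0.18,0,0.04,0.02,-0.3,0,0,0,0,0,0,0,0]
}}

```text
time_s: 6.35
eef_pos: [0.515, 0.2133, 0.2423]
tcp_rot: [0.001, 0.994, -0.109, -0.001]
contact_force: [-0.0, 0.1, -0.6]
width: 0.0395
```

```bash
python3 plan.py .5167 .2142 .18 -12.4 2; python3 - <<'E'
from bench import imaging
from h import *
import pickle
for n in ["wrist","top","scene"]:
    d=imaging.get_image(n); im=d["image"][:,:,::-1].copy()
    pickle.dump(d,open(f"{n}4.pkl","wb"))
    g=np.array([.516,.211,.13]);a=np.radians(77.6);u=np.array([np.cos(a),np.sin(a),0])
    for s in [-.092,0,.092]:
        q=proj(d,g+s*u)[0]; cv2.circle(im,tuple(int(v) for v in q),2,(0,0,255),-1)
    cv2.imwrite(f"pics/{n}4.png",im)
E
```

```text
t 6.35 pos [0.515  0.2133 0.2423] jawyaw -12.54 w 0.0395 F [-0.   0.1 -0.6]
err world mm [  1.7   0.9 -62.3] rot deg [ 0.1   0.13 -0.14]
[0.02, -0.01, 0.62, 0.01, 0.01, -0.01]
[0.02, -0.01, 0.62, 0.01, 0.01, -0.01]
```

View pics/wrist4.png

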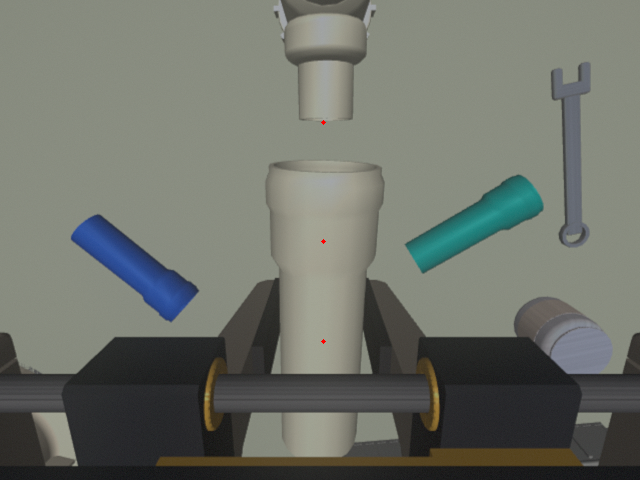

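View pics/scene4.png

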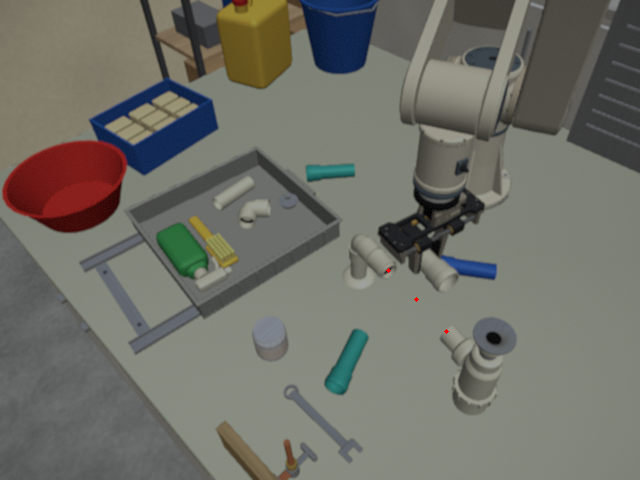

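View pics/top4.png

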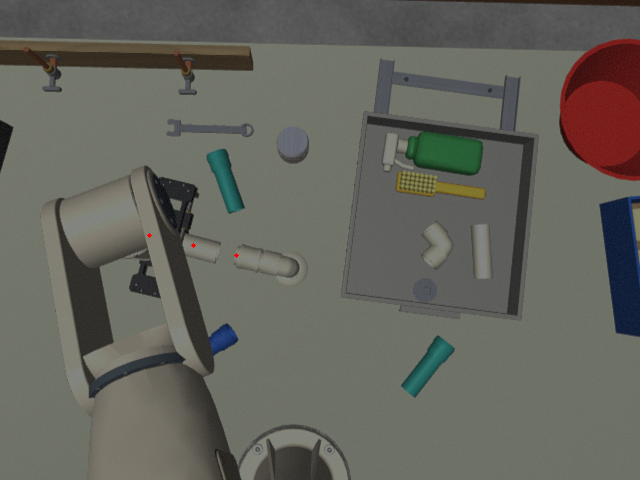

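Wrist view: the trap outlet mouth is at (326,120), in line with the offcut (325,165). The computed gap points sit on the pipe ends in the scene view, at (388,270) and (446,331). Descending.

>>> {"fn": "drive_tool", "kwargs": {
  "steps": [0.03,-0.01,0.6,0,0,-0.02,0,0,0,0.6,0,0,0,0,0,0,0.6,0,0,0,0,0,0,0.4,0,0,0,0,0,0,0,0,0,0,0]
}}

```text
time_s: 7.12
eef_pos: [0.5181, 0.21, 0.131]
tcp_rot: [0.0, 0.994, -0.112, 0.0]
contact_force: [-1.0, 0.1, -0.7]
width: 0.0393
```

```bash
python3 plan.py .5172 .2142 .117 -12.4 1
```

```text
t 7.125 pos [0.5181 0.21   0.131 ] jawyaw -12.83 w 0.0393 F [-1.   0.1 -0.7]
err world mm [ -0.9   4.2 -14. ] rot deg [ 0.04 -0.04 -0.43]
[-0.04, -0.08, 0.28, 0.01, -0.01, -0.07]
```

>>> {"fn": "drive_tool", "kwargs": {
  "steps": [-0.04,-0.08,0.28,0,0,-0.07,0,0,0,0,0,0,0,0,0,0,0,0,0,0,0]
}}

```text
time_s: 7.5
eef_pos: [0.5183, 0.2147, 0.1181]
tcp_rot: [-0.0, 0.994, -0.108, 0.002]
contact_force: [-0.2, -0.0, -0.1]
width: 0.0396
```

```bash
python3 plan.py .5172 .2142 .117 -12.4 1; python3 - <<'E'
from bench import imaging
from h import *
import pickle
for n in ["wrist","top","scene"]:
    d=imaging.get_image(n); im=d["image"][:,:,::-1].copy()
    pickle.dump(d,open(f"{n}5.pkl","wb"))
    cv2.imwrite(f"pics/{n}5.png",im)
    if n=="scene": cv2.imwrite("pics/scene5c.png",cv2.resize(im[225:375,335:525],None,fx=4,fy=4,interpolation=cv2.INTER_CUBIC))
    if n=="top": cv2.imwrite("pics/top5c.png",cv2.resize(im[180:300,100:300],None,fx=4,fy=4,interpolation=cv2.INTER_CUBIC))
E
```

```text
t 7.5 pos [0.5183 0.2147 0.1181] jawyaw -12.44 w 0.0396 F [-0.2 -0.  -0.1]
err world mm [-1.1 -0.5 -1.1] rot deg [-0.05 -0.18 -0.04]
[-0.02, 0.02, 0.02, -0.01, -0.03, -0.01]
```

View pics/wrist5.png

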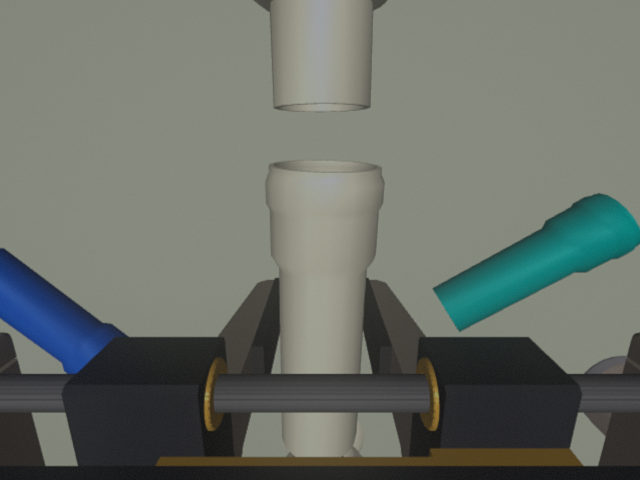

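View pics/scene5c.png

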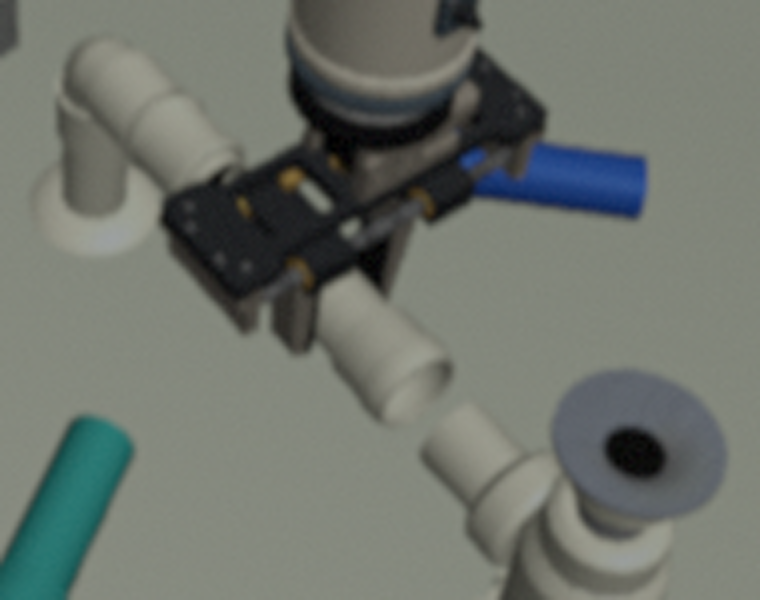

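View pics/top5c.png

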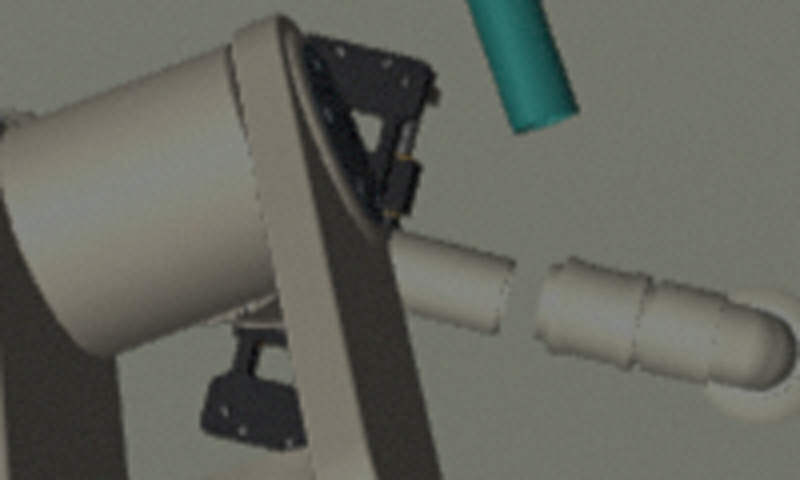

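```bash
python3 - <<'E'
from h import *
import pickle
W=pickle.load(open("wrist5.pkl","rb"));T=pickle.load(open("top5.pkl","rb"));S=pickle.load(open("scene5.pkl","rb"))
for nm,(x,y) in dict(plain=(507,297),riser=(541,301)).items(): print(nm,back(T,(100+x/4,180+y/4),.13))
# wrist: model circles' projected row ranges
a=np.radians(77.6);u=np.array([np.cos(a),np.sin(a),0]);l=np.array([-u[1],u[0],0])
def circ(c,r):
    t=np.linspace(0,2*np.pi,73)[:,None]; return c+r*(np.cos(t)*l+np.sin(t)*np.array([0,0,1]))
def rng(d,c,r):
    q=proj(d,circ(c,r)); return q.min(0).round(1),q.max(0).round(1)
g=np.array([.516,.211,.13]); o=np.array([.5183,.2147,.1181])-.0033*u+np.array([0,0,.0129])
print("mid est",o, "rel gap along",(o-g)@u,"side",(o-g)@l)
print("trap pred",rng(W,g+.092*u,.02)); print("sock pred",rng(W,o+.07*u,.0235))
print("scene: trap",rng(S,g+.092*u,.02),"sock",rng(S,o+.07*u,.0235))
print("scene trap obs cols 335+ (421..480)/4; sock 335+(382..452)/4 rows 225+(350..425)/4")
print("top: riser",rng(T,g-.092*u,.02),"plain",rng(T,o-.07*u,.02))
im=W["image"][:,:,::-1][60:200,220:420];cv2.imwrite("pics/w5c.png",cv2.resize(im,None,fx=4,fy=4))
im=S["image"][:,:,::-1].copy()
im=cv2.resize(im[225:375,335:525],None,fx=4,fy=4,interpolation=cv2.INTER_CUBIC)
for c,r,k in [(g+.092*u,.02,(0,0,255)),(g-.092*u,.02,(0,0,255)),(o+.07*u,.0235,(0,255,0))]:
    q=(proj(S,circ(c,r))-[335,225]+.5)*4; cv2.polylines(im,[q.astype(int)],True,k,1)
cv2.imwrite("pics/s5o.png",im)
im=W["image"][:,:,::-1].copy()
for c,r,k in [(g+.092*u,.02,(0,0,255)),(o+.07*u,.0235,(0,255,0))]:
    cv2.polylines(im,[proj(W,circ(c,r)).astype(int)],True,k,1)
cv2.imwrite("pics/w5o.png",cv2.resize(im[60:240,220:440],None,fx=3,fy=3))
E
```

```text
plain [0.49940112 0.14201348 0.13      ]
riser [0.49763647 0.12461631 0.13      ]
mid est [0.51759137 0.21147698 0.131     ] rel gap along 0.0008075786823206586 side -0.0014518255296504135
trap pred (array([269. , 109.7]), array([366.2, 116.7]))
sock pred (array([265.7, 162.7]), array([376.6, 170.3]))
scene: trap (array([438.5, 324.5]), array([454.3, 339.3])) sock (array([429.4, 315.5]), array([447.9, 332.9]))
scene trap obs cols 335+ (421..480)/4; sock 335+(382..452)/4 rows 225+(350..425)/4
top: riser (array([234.3, 246.5]), array([239.5, 265.5])) plain (array([223.5, 243.2]), array([228.9, 262.2]))
```

View pics/s5o.png

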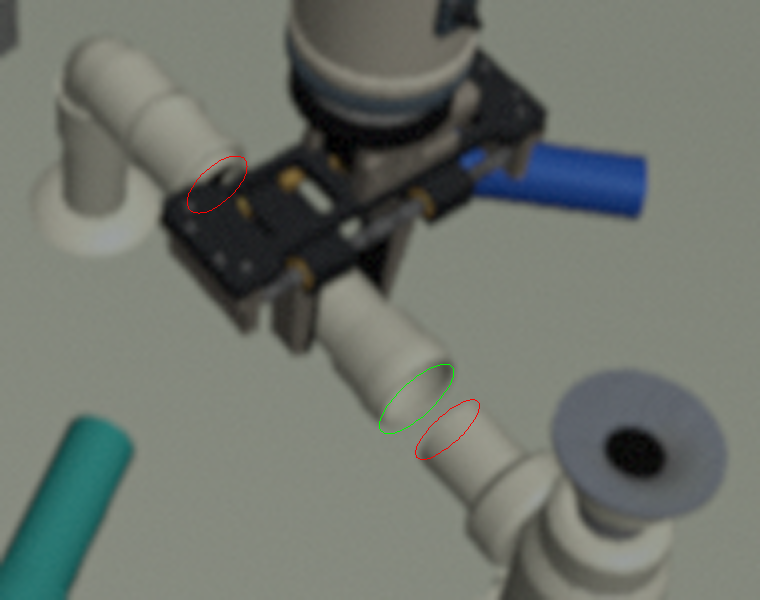

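View pics/w5o.png

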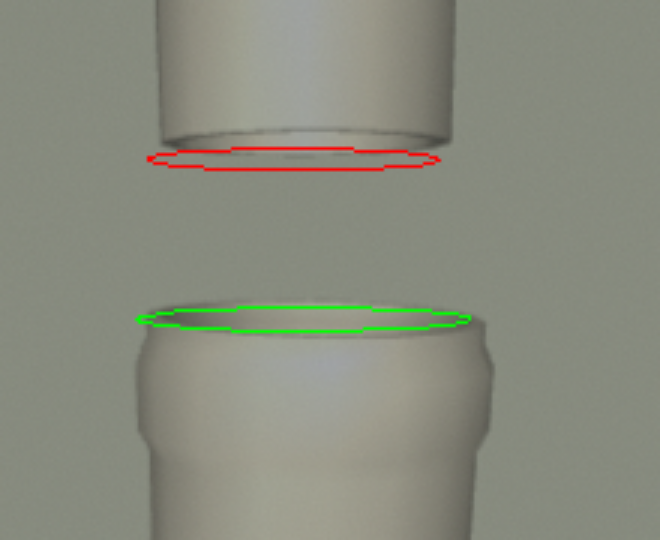

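The model outlines match the observed trap and socket edges within about 2 mm, with the trap end slightly further off than assumed. One fine correction of about 1 mm, then settle.

>>> {"fn": "drive_tool", "kwargs": {
  "steps": [-0.02,-0.03,0.01,0,-0.02,0,0,0,0,0,0,0,0,0,0,0,0,0,0,0,0,0,0,0,0,0,0,0,0,0,0,0,0,0,0]
}}

```text
time_s: 8.28
eef_pos: [0.5177, 0.2166, 0.118]
tcp_rot: [-0.001, 0.994, -0.108, 0.001]
contact_force: [1.0, 0.1, -1.7]
width: 0.0395
```

```bash
python3 plan.py .5172 .2155 .117 -12.4 1; python3 - <<'E'
from bench import imaging,status
import cv2,numpy as np
im=[]
for n in ["wrist","top"]:
    d=imaging.get_image(n);im.append(d["image"][:,:,::-1])
cv2.imwrite("pics/fin.png",cv2.resize(np.hstack(im),(800,300)))
print(np.abs(status.state()["joint_velocities"]).max(), status.state()["eef_pos"])
E
```

```text
t 8.275 pos [0.5177 0.2166 0.118 ] jawyaw -12.44 w 0.0395 F [ 1.   0.1 -1.7]
err world mm [-0.5 -1.1 -1. ] rot deg [-0.07 -0.08 -0.04]
[-0.01, 0.02, 0.02, -0.01, -0.01, -0.01]
0.0013513387675553332 [0.51775465 0.21659035 0.11802779]
```

View pics/fin.png

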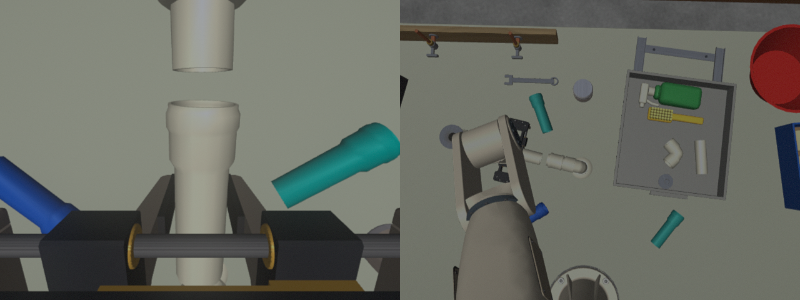

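The final picture shows the offcut steady, with the socket (200,105) facing the trap mouth (203,70) and clear of it. The drawer and its other contents are unmoved.

```bash
python3 -c "
from bench import workorder
print(workorder.sign_off())"
```

```text
the job is handed in; nothing more can be done
None
```

I gripped the white socketed offcut by its plain middle and lifted it out of the drawer. I carried it over the riser, lowered it into the gap with the socket towards the trap, and handed the job in at about 8.4 s while still holding it there. The hand-in gives no verdict.

Last checks:
- **Grip:** the finger opening held at 39.5 mm with the grip set to 25 N. The arm was still, and no contact force showed beyond sensor noise.
- **Position:** I estimate the offcut's middle within about 2–3 mm of the gap centre in every direction, and its axis within about 2 degrees.
- **Clearances:** both ends are clear. The wrist camera gave roughly 22 mm at the trap end. The top camera gave about 17 mm at the riser end, against the 22 mm expected. I split that small disagreement by moving about 2 mm towards the trap and did not measure the clearances again afterwards.
- **Surroundings:** the drawer and everything in it looked unmoved in the last top picture.

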